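# Load the tilted die-case magazine

### The arm

A 6-joint arm with a two-finger parallel gripper is mounted at the origin on a cart in front of the work surface, level with it; the furniture and walls round the work are solid. World frame = base frame: x ahead of the robot, y to its left, z up, the work surface at z = 0. Lengths are in m, angles in rad, forces in N, time in s.
With the tool pointing down it reaches from about 0.4 to 0.925 m from the base axis. Payload 12.5 kg.
Tool frame: the origin (TCP) lies at the very end of the fingers, on their centre line; the grasp point (between the pads) lies 19 mm behind it (pinch_z is the distance from the TCP to the grasp point, in m); z points along the fingers, y is the direction in which the jaws open and shut (so a half turn about z gives the same grasp; the last joint's range is limited). The gripper opens to 95 mm and grips with 3 to 60 N. Pads are 20 mm wide; open, the fingers measure 119 mm over their backs; the gripper's body (75 mm by 180 mm) begins 59 mm behind the grasp point.
Start: joints at [-1.247, 0.491, 1.559, -0, 1.092, -0.106], TCP at [0.26, -0.568, 0.215] pointing down, gripper open.
Joint ranges: [-3.1, 3.1], [-0.84, 2.19], [0.05, 2.79], [-1.13, 4.28], [0.06, 2.93], [-2.69, 2.69]. Speed limits (rad/s): [2.22, 2.22, 2.79, 3.14, 3.14, 3.14].

### API

Orientations are given as a rotation vector (axis times angle).
In Python, from plant import get_obs, read_camera, hand_in, pinch_z gives the robot as it stands.
- The arm moves only by the tool servo_tool, never from a script. Its argument "series" is a list of rows, each a list of 5 numbers: the opening in per cent of the stroke, from 0 (shut) to 100 (fully open), then the shift along the tool's x, y, z in mm, then the turn about the tool's z in degrees. In form: [[gripper, tx, ty, tz, yaw], ...]. A call has 1 to 5 rows; each row is the pose to reach, as a shift and turn from the pose measured when the call began, along the tool's axes at that moment; what a row does not reach only later rows make up. A row lasts 1/8 s, in which the tool goes at most 62.5 mm and 10.7 degrees, less where a joint would pass 70% of its speed; a pose out of reach is approached as far as the arm can. A call with a gripper value outside its range is refused whole. The fingers move at their own pace and stop on an object; "force" is the grip in N (left out, the last holds). Time passes only in rows, so rows that repeat a pose let the fingers close. It gives the time, the measured TCP pose, the force and the opening at its end, in the units of the state.
- get_obs(): the state, without advancing time (a new reading comes with each control period).
- read_camera(name): name is "side" or "top"; returns a dict with "frame" (384x512x3 uint8, red, green, blue), "vertical_fov" (degrees; the focal length in pixels is half the picture's height over the tangent of half this angle, whatever the lens; pixels are square), "cx", "cy" (the principal point, pixels), "origin" and "rotation" of the camera in the world. Camera axes: x right, y down, z forward; pixel columns grow to the right and rows downward; lengths in m; the calibration is good to about 2 mm. A picture is of the moment at which its call begins. There is no depth.
- hand_in(): hands the job in, once; it reports no verdict.
The state is a dict: "t": time; "q": joint angles; "dq": joint speeds; "joint_torque": joint torques, N m; "eef_pos": TCP position; "tool_rot": TCP orientation; "contact_force": force on the tool from outside, world axes, zero at the start; "wrist_torque": the same for the moment, N m; "grip_width": finger opening in m.
Only numpy, scipy, OpenCV 4.12 (cv2) and the standard library are available. Lean on these libraries where they do the work, as an engineer would, in place of code of your own. Each camera call takes 0.05 s, during which the arm holds its last target.

### The job

Stack the two grey die cases in the tilted magazine: first the long case flat on the sloping deck, then the short case flat on top of it, both lengthwise down the slope and centred on the deck. While each case is lying in its place push it firmly, but not violently, down the slope so that its end bears squarely on the backstop; leave both cases resting there against the backstop, and leave the bottle, the spool and the tin alone.

Things in the scene. Friction and masses are not known exactly. Their poses are not given: they have to be found in the camera images.
- long_case: The longer closed grey plastic die case, 140 long (x) x 56 wide (y) x 40 mm high (z), a plain box, 0.4 to 0.8 kg; at the start lying flat on the bench. Origin: centre of its underside. Grip it across its 56 mm width. Either end may face the backstop.
- short_case: The shorter closed grey plastic die case, 100 long (x) x 56 wide (y) x 34 mm high (z), a plain box, 0.3 to 0.56 kg; at the start lying flat on the bench. Origin: centre of its underside. Grip it across its 56 mm width. Either end may face the backstop.
- rack: The magazine's base, a painted grey plate 230 (x) x 110 mm (y), fixed to the bench. Origin: on the bench under its centre; its +x runs from the raised end of the deck (towards the robot) to the low, far end with the backstop.
- slope (a joint): Slope of the magazine's deck in rad (0 level, 0.22 to 0.36 at the start): how far the end near the robot is raised. The deck is clamped: it is not to be moved and carries all loads of the job. Friction holds a case on it: cases do not slide down by themselves. The clamped backstop plate is rigid aluminium, 6 mm thick, 100 mm wide, 72 mm high from the deck.
- deck_end (a point): A point on the deck's top face, on its centre line, at its low far end. Axes tilt with the deck: +x down the slope, y across, z square up from the deck. The backstop (backstop_plate) stands square across the deck; its front face is clamped anywhere from x = -50 to 0 mm: the setting is not measured, so feel for it. Up the slope the deck is clear to x = -220 mm. Deck 100 mm wide, open sides.
- oil_bottle: Bystander: white bottle with a red spout, 44 mm across, 134 mm tall; origin at the centre of its underside.
- wire_spool: Bystander: spool of red wire standing on its flange, 70 mm across, 45 mm high; origin at the centre of its underside.
- terminal_tin: Bystander: open round tin, 67 mm across, 22 mm high; origin at the centre of its underside.

How it is judged:
By the outcome, as a careful person would: the job done as asked, in the order asked, and still so for the second after the job is handed in, with the robot touching nothing.
It also fails if it takes over 64 s, if anything falls off the work surface, if the arm or the gripper's body presses on something with over 40 N, if the wrist force passes 120 N, or if a joint passes its speed limit or range.

## Working session

There is one attempt and no reset: what is moved stays moved. The work goes in short steps, Python scripts to look and compute and a tool call to move; the robot and the scene stay as the last step left them, time stands still between calls to the robot, and variables do not carry over. Pictures are saved under pics/ and viewed, and the job is handed in when it is done.

Besides the shell and the picture viewer there is one more tool, called by a JSON object that holds its "api" and its "payload", one argument or row to a line. servo_tool: Moves the arm, as the interface text tells. Its arguments: {"type":"object","properties":{"series":{"type":"array","items":{"type":"array","items":{"type":"number"}}},"force":{"type":"number"}},"required":["series"]}

```bash
ls; mkdir -p pics
python3 - <<'E'
from plant import *
import cv2,numpy as np
o=get_obs();print(o)
print(pinch_z)
for n in("side","top"):
    c=read_camera(n);cv2.imwrite(f"pics/{n}0.png",c["frame"][:,:,::-1]);
    np.savez(f"{n}0.npz",**c)
    print({k:v for k,v in c.items() if k!="frame"})
E
```

```text
pics
{'t': 0.0, 'q': array([-1.24659763e+00,  4.91542672e-01,  1.55948646e+00, -2.90048340e-05,
        1.09170383e+00, -1.05602207e-01]), 'dq': array([-0.00095427,  0.00198995, -0.00024882,  0.00099016,  0.00108905,
        0.00080582]), 'joint_torque': array([ 4.32770103e-03, -6.12636209e+01, -2.58183557e+01,  6.94552856e-02,
        4.82348702e-02, -1.18671992e-04]), 'eef_pos': array([ 0.26035941, -0.56789736,  0.2140595 ]), 'tool_rot': array([-3.06821939e+00, -6.69724577e-01,  2.35477748e-04]), 'contact_force': array([ 0.22729623, -0.37717017, -0.04059444]), 'wrist_torque': array([-0.01898552,  0.00608904,  0.08512663]), 'grip_width': 0.09508586858103833}
0.0188
{'vertical_fov': 53.6810843531908, 'cx': 260.4956925507234, 'cy': 190.69963451656366, 'origin': array([ 1.06541525, -0.45096754,  0.55987928]), 'rotation': array([-2.03247372, -0.95057952,  0.49832548])}
{'vertical_fov': 48.61213850616086, 'cx': 253.1825970229515, 'cy': 193.46026260721447, 'origin': array([ 0.51536464, -0.04475988,  0.89733604]), 'rotation': array([-2.20347506,  2.18853498, -0.00927677])}
```

View pics/side0.png

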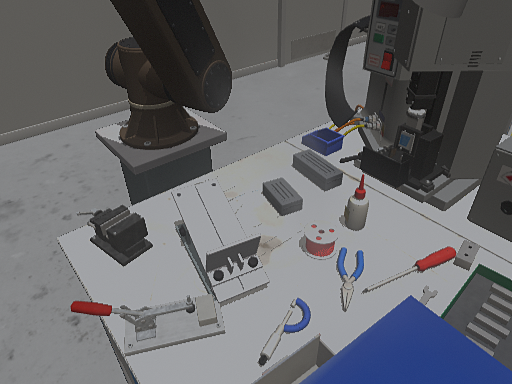

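View pics/top0.png

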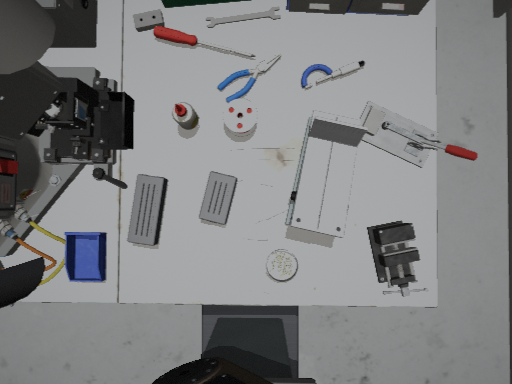

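```bash
cat > h.py <<'E'
import numpy as np,cv2
from scipy.spatial.transform import Rotation as R
def load(n): 
    d=np.load(n+".npz"); return {k:d[k] for k in d}
def foc(c): return c["frame"].shape[0]/2/np.tan(np.radians(float(c["vertical_fov"]))/2)
def ray(c,u,v):
    d=np.array([(u-c["cx"])/foc(c),(v-c["cy"])/foc(c),1.]); d=R.from_rotvec(c["rotation"]).as_matrix()@d
    return np.array(c["origin"]),d/np.linalg.norm(d)
def onz(c,u,v,z):
    o,d=ray(c,u,v); return o+d*(z-o[2])/d[2]
def proj(c,p):
    q=R.from_rotvec(c["rotation"]).as_matrix().T@(np.asarray(p)-c["origin"]); return np.array([c["cx"]+foc(c)*q[0]/q[2],c["cy"]+foc(c)*q[1]/q[2]])
def tri(c1,a,c2,b):
    o1,d1=ray(c1,*a);o2,d2=ray(c2,*b)
    s=np.linalg.lstsq(np.c_[d1,-d2],o2-o1,rcond=None)[0]
    p,q=o1+s[0]*d1,o2+s[1]*d2
    return (p+q)/2,np.linalg.norm(p-q)
def crop(c,x0,y0,w,h,k,name):
    im=c["frame"][y0:y0+h,x0:x0+w,::-1]; cv2.imwrite(name,cv2.resize(im,None,fx=k,fy=k,interpolation=cv2.INTER_CUBIC))
E
python3 - <<'E'
from h import *
t=load("top0");s=load("side0")
crop(t,270,100,130,150,4,"pics/tr.png")
crop(s,165,165,120,140,4,"pics/sr.png")
crop(t,115,160,130,95,5,"pics/tc.png")
crop(s,255,140,95,80,6,"pics/sc.png")
E
```

```text
(no output)
```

View pics/tr.png

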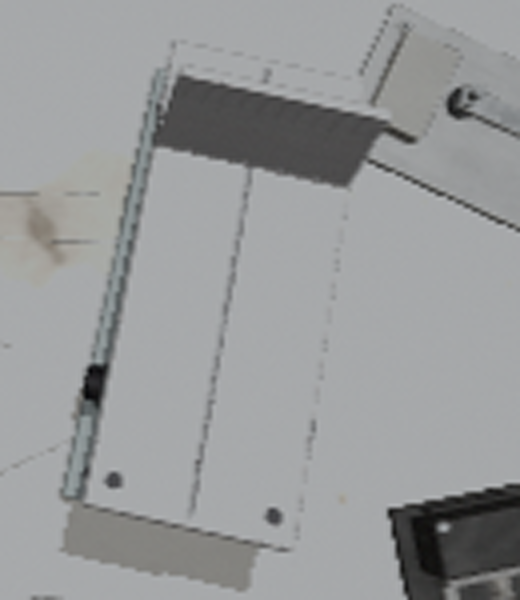

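View pics/sr.png

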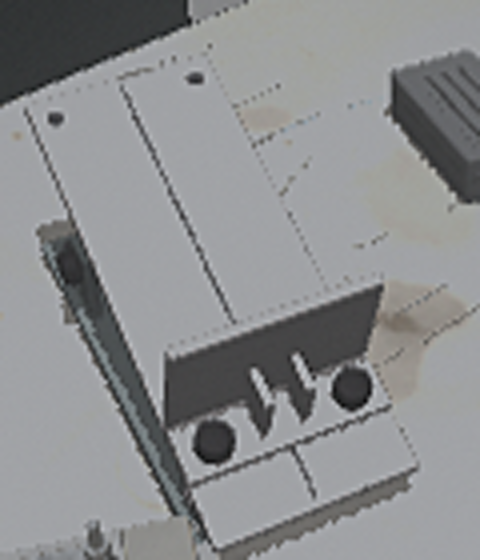

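View pics/tc.png

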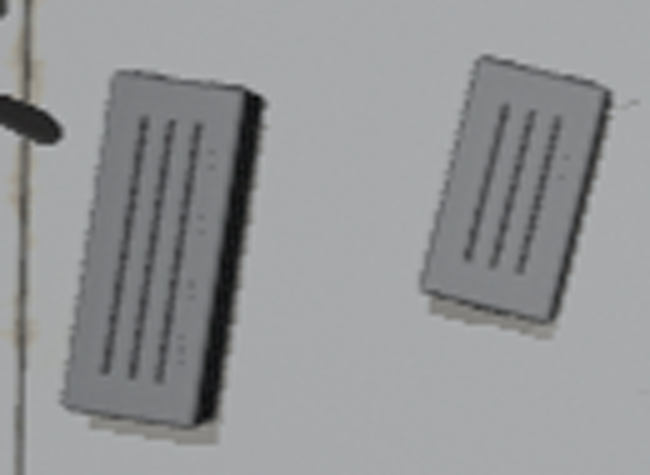

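View pics/sc.png

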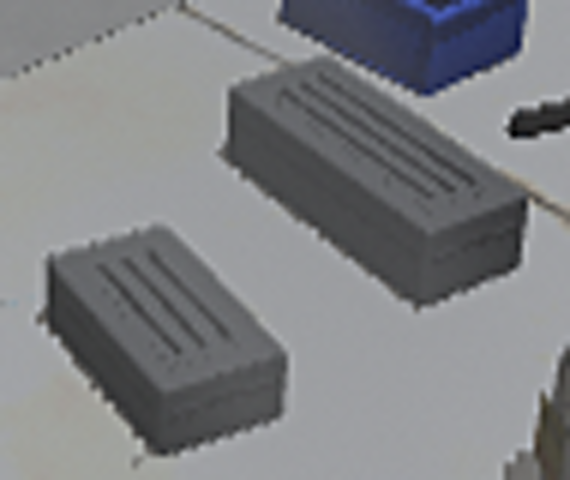

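Run:
```python
from h import *
t=load("top0");s=load("side0")
T=lambda p:(270+p[0]/4-.375,100+p[1]/4-.375)
S=lambda p:(165+p[0]/4-.375,165+p[1]/4-.375)
for n,a,b in [("screw+y",(113,481),(195,78)),("screw-y",(273,516),(55,118)),("seam near",(190,515),(122,85)),("corner-y",(293,549),(25,110)),("corner+y",(90,503),(210,47)),
 ("bs top+y",(183,76),(381,284)),("bs top-y",(387,122),(166,352)),("bs back top",(392,118),(166,358)),("mark far",(267,72),(303,475))]:
    p,e=tri(t,T(a),s,S(b)); print(n,p.round(4),round(e,4))
C=lambda p:(115+p[0]/5-.4,160+p[1]/5-.4)
for n,P,z in[("long",[(117,72),(247,90),(197,427),(63,405)],.04),("short",[(484,57),(608,92),(552,322),(422,290)],.034)]:
    q=np.array([onz(t,*C(p),z) for p in P]);c=q.mean(0)
    d=(q[0]+q[1]-q[2]-q[3])/2;w=(q[0]+q[3]-q[1]-q[2])/2
    print(n,c.round(4),np.linalg.norm(d),np.linalg.norm(w),np.degrees(np.arctan2(d[1],d[0])),np.degrees(np.arctan2(-w[0],w[1])))
C2=lambda p:(255+p[0]/6-.4,140+p[1]/6-.4)
for n,P,z in[("long",[(320,57),(230,90),(430,235),(525,195)],.04),("short",[(160,225),(50,257),(165,392),(285,352)],.034)]:
    q=np.array([onz(s,*C2(p),z) for p in P]);c=q.mean(0)
    print(n,c.round(4),q.round(3).tolist())
# robot
r=R.from_rotvec([-3.06821939e+00, -6.69724577e-01,  2.35477748e-04]).as_matrix();print(r.round(3))
```

```text
screw+y [ 0.4901 -0.1116  0.1   ] 0.0002
screw-y [ 0.4743 -0.1863  0.1005] 0.0005
seam near [ 0.4748 -0.147   0.1035] 0.0005
corner-y [ 0.4592 -0.1953  0.1014] 0.0002
corner+y [ 0.4816 -0.0982  0.1097] 0.005
bs top+y [ 0.6804 -0.1421  0.1046] 0.0027
bs top-y [ 0.6578 -0.2374  0.1073] 0.0001
bs back top [ 0.66   -0.2395  0.1069] 0.0008
mark far [ 0.6954 -0.1962  0.0334] 0.0037
long [0.5073 0.1909 0.04  ] 0.13718758614875734 0.05446511154120089 -8.047754928854895 -8.132276086950787
short [0.532  0.0454 0.034 ] 0.09719909821046482 0.05359730532158779 -13.784366940458465 -14.35766516456327
long [0.5091 0.19   0.04  ] [[0.443, 0.225, 0.04], [0.438, 0.173, 0.04], [0.575, 0.155, 0.04], [0.58, 0.207, 0.04]]
short [0.5337 0.0466 0.034 ] [[0.492, 0.083, 0.034], [0.48, 0.033, 0.034], [0.576, 0.009, 0.034], [0.587, 0.061, 0.034]]
[[ 0.909  0.417 -0.   ]
 [ 0.417 -0.909  0.001]
 [ 0.    -0.001 -1.   ]]
```

Run:
```python
from h import *
t=load("top0");s=load("side0")
T=lambda p:(270+p[0]/4-.375,100+p[1]/4-.375)
S=lambda p:(165+p[0]/4-.375,165+p[1]/4-.375)
def linept(a,b,p):
    o,d1=ray(t,*T(a));_,d2=ray(t,*T(b));n=np.cross(d1,d2);o2,d=ray(s,*S(p));return o2+d*np.dot(o-o2,n)/np.dot(d,n)
P=[linept((190,515),(250,168),p) for p in[(122,85),(178,201),(235,322)]]
print("seam",np.round(P,4)); 
Q=[linept((293,549),(348,185),p) for p in[(25,110),(95,233),(163,355)]]
print("-y edge",np.round(Q,4))
W=[linept((90,503),(155,147),p) for p in[(210,47),(265,165),(322,288)]]
print("+y edge",np.round(W,4))
for A in(P,Q,W):
    d=A[2]-A[0];print(np.degrees(np.arctan2(d[1],d[0])),np.arctan2(-d[2],np.hypot(*d[:2])))
# backstop base from top ray with deck plane
c=np.mean(np.r_[P,Q,W],0);n=np.linalg.svd(np.r_[P,Q,W]-c)[2][2];n*=np.sign(n[2]);print(n,np.arccos(n[2]),np.degrees(np.arctan2(n[1],n[0])))
for a in[(155,147),(250,168),(348,185)]:
    o,d=ray(t,*T(a));print((o+d*np.dot(c-o,n)/np.dot(d,n)).round(4))
for a in[(190,483),(390,407),(292,450)]:
    o,d=ray(s,*S(a));print("far",(o+d*np.dot(c-o,n)/np.dot(d,n)).round(4))
```

```text
seam [[ 0.4759 -0.1473  0.1042]
 [ 0.5489 -0.163   0.0801]
 [ 0.6163 -0.1777  0.0564]]
-y edge [[ 0.4587 -0.1952  0.1011]
 [ 0.5533 -0.2117  0.0893]
 [ 0.6322 -0.2257  0.0782]]
+y edge [[ 0.4925 -0.102   0.1168]
 [ 0.5583 -0.1162  0.0846]
 [ 0.6215 -0.1299  0.0532]]
-12.226470326197921 0.32107490167692043
-9.991191088240235 0.1295063268485565
-12.223192816324726 0.4490621344058164
[0.28009131 0.0166508  0.95982895] 0.28440437362607984 3.402100645740607
[ 0.6545 -0.1357  0.0542]
[ 0.6436 -0.1821  0.0581]
[ 0.6349 -0.2295  0.0615]
far [ 0.6779 -0.2449  0.0492]
far [ 0.6948 -0.1479  0.0426]
far [ 0.6884 -0.1986  0.0454]
```

Run:
```python
from h import *
t=load("top0");s=load("side0")
crop(t,0,0,190,330,2.4,"pics/tl.png")
crop(s,290,0,222,210,3.4,"pics/sl.png")
```

```text
(no output)
```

View pics/tl.png

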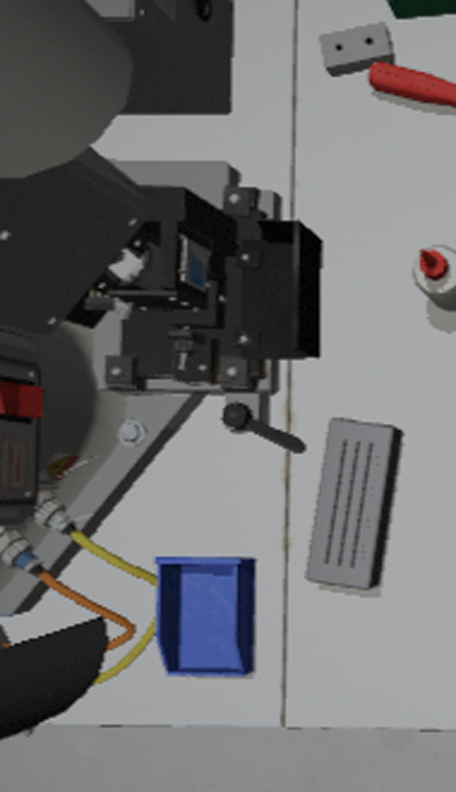

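View pics/sl.png

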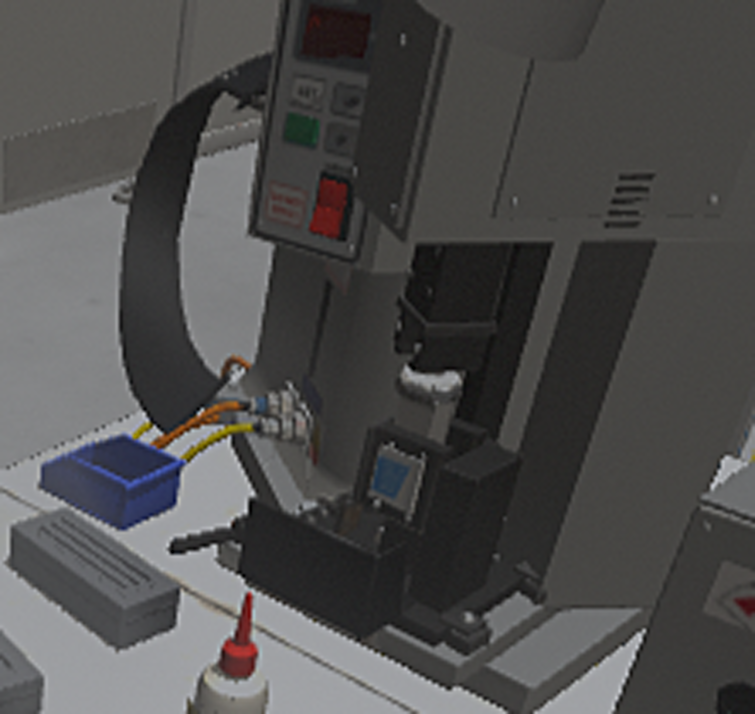

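Run:
```python
from h import *
t=load("top0");s=load("side0")
for n,a,b in[("lever tip",(125,186.5),(341.5,160.9)),("lever ball",(98,173),(360,156)),("head front black corner",(54,92),(393,76)),("redswitch",(14,167),(387,60)),("band low end",(43.7,258),(350,118)),("guard +x",(133,98),(405,177))]:
    print(n,tri(t,a,s,b))
```

```text
lever tip (array([0.553623  , 0.23178477, 0.05029877]), np.float64(0.00261503858941201))
lever ball (array([0.5771859 , 0.28102967, 0.05739333]), np.float64(0.005309214017174441))
head front black corner (array([0.6634583 , 0.23980484, 0.30359288]), np.float64(0.03022655133800805))
redswitch (array([0.5727733 , 0.31872433, 0.29045616]), np.float64(0.009141527919927448))
band low end (array([0.42186832, 0.39631488, 0.0688969 ]), np.float64(0.03362403561848183))
guard +x (array([0.72900366, 0.21118019, 0.09661652]), np.float64(0.022740692029147632))
```

```bash
cat > g.py <<'E'
import sys
from h import *
from plant import get_obs
def go(x,y,z,head):
    o=get_obs();M=R.from_rotvec(o["tool_rot"]).as_matrix()
    d=M.T@(np.array([x,y,z])-o["eef_pos"])*1000
    h=np.degrees(np.arctan2(M[1,0],M[0,0]))
    print("t",o["t"].round(2),"pos",o["eef_pos"].round(4),"head",h.round(2),"zaxis",M[:,2].round(3),"F",o["contact_force"].round(1),"w",round(o["grip_width"],4))
    print("shift",d.round(1),"yaw",round((h-head+180)%360-180,2))
if __name__=="__main__": go(*map(float,sys.argv[1:5]))
E
python3 g.py .45 -.2 .22 -8.1; python3 g.py .508 .1905 .20 -8.1
```

```text
Traceback (most recent call last):
  File "g.py", line 10, in <module>
    if __name__=="__main__": go(*map(float,sys.argv[1:5]))
                             ~~^^^^^^^^^^^^^^^^^^^^^^^^^^^
  File "g.py", line 8, in go
    print("t",o["t"].round(2),"pos",o["eef_pos"].round(4),"head",h.round(2),"zaxis",M[:,2].round(3),"F",o["contact_force"].round(1),"w",round(o["grip_width"],4))
              ^^^^^^^^^^^^
AttributeError: 'float' object has no attribute 'round'
Traceback (most recent call last):
  File "g.py", line 10, in <module>
    if __name__=="__main__": go(*map(float,sys.argv[1:5]))
                             ~~^^^^^^^^^^^^^^^^^^^^^^^^^^^
  File "g.py", line 8, in go
    print("t",o["t"].round(2),"pos",o["eef_pos"].round(4),"head",h.round(2),"zaxis",M[:,2].round(3),"F",o["contact_force"].round(1),"w",round(o["grip_width"],4))
              ^^^^^^^^^^^^
AttributeError: 'float' object has no attribute 'round'
```

```bash
sed -i 's/o\["t"\].round(2)/round(o["t"],2)/' g.py; python3 g.py .47 -.2 .22 -8.1; python3 g.py .508 .1905 .20 -8.1
```

```text
t 0.1 pos [ 0.2604 -0.5679  0.2141] head 24.63 zaxis [-0.     0.001 -1.   ] F [ 0.7 -0.3 -0.2] w 0.0951
shift [ 343.9 -247.1   -5.6] yaw 32.73
t 0.1 pos [ 0.2604 -0.5679  0.2141] head 24.63 zaxis [-0.     0.001 -1.   ] F [ 0.7 -0.3 -0.2] w 0.0951
shift [ 541.1 -586.3   14.7] yaw 32.73
```

{"api": "servo_tool", "payload": {
  "series": [
    [100,50,-36,-5,8],
    [100,100,-72,-6,16],
    [100,150,-108,-6,24],
    [100,200,-144,-6,32.7],
    [100,250,-180,-6,32.7]
  ]
}}

```text
t: 0.72
eef_pos: [0.4132, -0.2983, 0.2202]
tool_rot: [-3.133, 0.225, 0.001]
contact_force: [1.0, -0.4, -0.8]
grip_width: 0.0954
```

```bash
python3 g.py .508 .1905 .20 -8.1
```

```text
t 0.72 pos [ 0.4132 -0.2983  0.2202] head -8.22 zaxis [-0.     0.001 -1.   ] F [ 1.  -0.4 -0.8] w 0.0954
shift [  23.9 -497.3   20.7] yaw -0.12
```

Tracks well.

{"api": "servo_tool", "payload": {
  "series": [
    [100,3,-60,0,0],
    [100,6,-120,0,0],
    [100,9,-180,0,0],
    [100,12,-240,0,0],
    [100,15,-300,5,0]
  ]
}}

```text
t: 1.35
eef_pos: [0.4712, -0.0016, 0.2157]
tool_rot: [-3.133, 0.225, -0.001]
contact_force: [0.3, -0.6, -0.1]
grip_width: 0.0956
```

```bash
python3 g.py .508 .1905 .20 -8.1
```

```text
t 1.35 pos [ 0.4712 -0.0016  0.2157] head -8.22 zaxis [ 0.     0.001 -1.   ] F [ 0.3 -0.6 -0.1] w 0.0956
shift [   9.  -195.4   15.9] yaw -0.12
```

{"api": "servo_tool", "payload": {
  "series": [
    [100,4,-60,16,0],
    [100,8,-120,16,0],
    [100,9,-175,16,0],
    [100,9,-195.4,30,0],
    [100,9,-195.4,60,0]
  ]
}}

```text
t: 1.98
eef_pos: [0.5082, 0.1917, 0.1554]
tool_rot: [-3.132, 0.222, -0.003]
contact_force: [-0.2, -0.2, -1.1]
grip_width: 0.0951
```

```bash
python3 g.py .508 .1905 .008 -8.1
python3 - <<'E'
from h import *
from plant import read_camera
c=read_camera("top");crop(c,90,130,160,130,4,"pics/t1.png")
c=read_camera("side");crop(c,230,60,160,160,4,"pics/s1.png")
E
```

```text
t 1.98 pos [0.5082 0.1917 0.1554] head -8.11 zaxis [ 0.002  0.001 -1.   ] F [-0.2 -0.2 -1.1] w 0.0951
shift [ -0.3   1.4 147.4] yaw -0.01
```

View pics/s1.png

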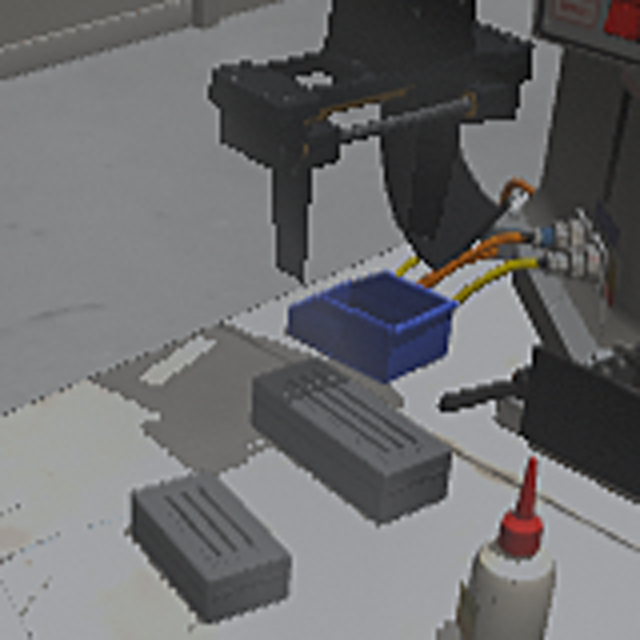

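{"api": "servo_tool", "payload": {
  "series": [
    [100,-0.3,1.4,50,0],
    [100,-0.3,1.4,100,0],
    [100,-0.3,1.4,135,0],
    [100,-0.3,1.4,147,0],
    [50,-0.3,1.4,147,0]
  ],
  "force": 20
}}

```text
t: 2.7
eef_pos: [0.5054, 0.1882, 0.0064]
tool_rot: [3.132, -0.226, -0.008]
contact_force: [0.4, 0.1, 0.3]
grip_width: 0.0896
```

{"api": "servo_tool", "payload": {
  "series": [
    [20,0,0,0,0],
    [20,0,0,0,0],
    [20,0,0,0,0],
    [20,0,0,0,0]
  ],
  "force": 20
}}

```text
t: 3.2
eef_pos: [0.5064, 0.189, 0.0074]
tool_rot: [-3.133, 0.226, 0.004]
contact_force: [0.6, 5.6, 4.4]
grip_width: 0.0561
```

{"api": "servo_tool", "payload": {
  "series": [
    [20,0,0,-20,0],
    [20,0,0,-60,0],
    [20,0,0,-110,0],
    [20,0,0,-160,0],
    [20,0,0,-180,0]
  ]
}}

```text
t: 3.82
eef_pos: [0.507, 0.1889, 0.19]
tool_rot: [-3.132, 0.226, -0.0]
contact_force: [-0.1, -0.2, -8.9]
grip_width: 0.0562
```

```bash
python3 g.py .5777 -.1697 .18 -12.4
```

```text
t 3.83 pos [0.507  0.1889 0.19  ] head -8.24 zaxis [ 0.     0.001 -1.   ] F [-0.1 -0.2 -8.9] w 0.0562
shift [121.4 344.8   9.6] yaw 4.16
```

{"api": "servo_tool", "payload": {
  "series": [
    [20,10,30,0,1],
    [20,26,75,0,2],
    [20,43,120,0,3],
    [20,60,170,0,4.2],
    [20,77,220,0,4.2]
  ]
}}

```text
t: 4.45
eef_pos: [0.5511, -0.0413, 0.1894]
tool_rot: [-3.122, 0.34, 0.002]
contact_force: [0.8, 0.5, -7.0]
grip_width: 0.0561
```

```bash
python3 g.py .5777 -.1697 .15 -12.4
```

```text
t 4.45 pos [ 0.5511 -0.0413  0.1894] head -12.44 zaxis [-0.001  0.001 -1.   ] F [ 0.8  0.5 -7. ] w 0.0561
shift [ 53.7 119.7  39.2] yaw -0.04
```

{"api": "servo_tool", "payload": {
  "series": [
    [20,20,45,0,0],
    [20,38,85,0,0],
    [20,53.7,119.7,10,0],
    [20,53.7,119.7,25,0],
    [20,53.7,119.7,39,0]
  ]
}}

```text
t: 5.08
eef_pos: [0.5769, -0.1691, 0.1489]
tool_rot: [-3.121, 0.341, 0.005]
contact_force: [-0.1, -0.0, -6.9]
grip_width: 0.0559
```

```bash
python3 g.py .5777 -.1697 .10 -12.4
python3 - <<'E'
from h import *
from plant import read_camera
c=read_camera("top");np.savez("top2.npz",**c);crop(c,250,80,160,170,3.5,"pics/t2.png")
c=read_camera("side");np.savez("side2.npz",**c);crop(c,130,80,180,220,2.7,"pics/s2.png")
E
```

```text
t 5.08 pos [ 0.5769 -0.1691  0.1489] head -12.46 zaxis [-0.003  0.002 -1.   ] F [-0.1 -0.  -6.9] w 0.0559
shift [ 1.1  0.5 48.9] yaw -0.06
```

View pics/s2.png

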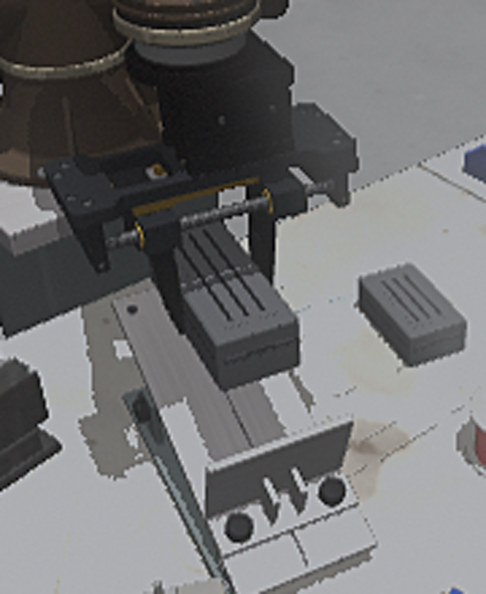

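View pics/t2.png

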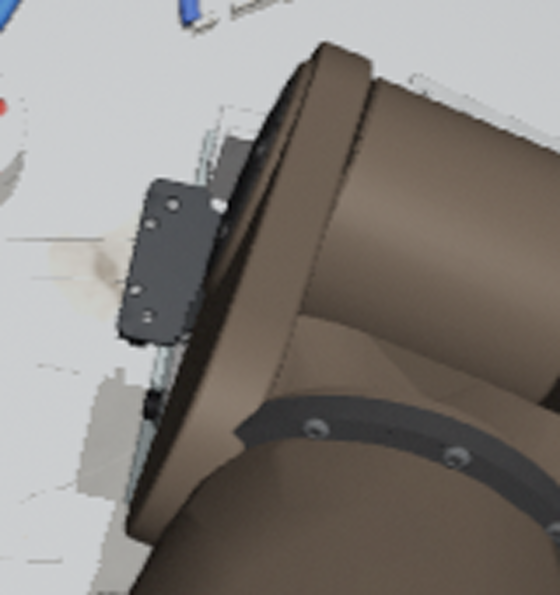

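{"api": "servo_tool", "payload": {
  "series": [
    [20,1,0.5,15,0],
    [20,1,0.5,28,0],
    [20,1,0.5,39,0],
    [20,1,0.5,46,0],
    [20,1,0.5,50,0]
  ],
  "force": 14
}}

```text
t: 5.8
eef_pos: [0.5772, -0.1689, 0.0979]
tool_rot: [-3.121, 0.339, 0.008]
contact_force: [1.0, -0.6, -3.5]
grip_width: 0.0557
```

```bash
python3 g.py .5777 -.1697 .075 -12.4
```

```text
t 5.8 pos [ 0.5772 -0.1689  0.0979] head -12.39 zaxis [-0.005  0.003 -1.   ] F [ 1.  -0.6 -3.5] w 0.0557
shift [ 0.8  0.7 22.8] yaw 0.01
```

Contact beginning (load dropping). Continue gently.

{"api": "servo_tool", "payload": {
  "series": [
    [20,1,0.5,4,0],
    [20,1,0.5,8,0],
    [20,1,0.5,12,0],
    [20,1,0.5,15,0]
  ]
}}

```text
t: 6.3
eef_pos: [0.5785, -0.1698, 0.083]
tool_rot: [-3.121, 0.338, 0.006]
contact_force: [4.3, 0.1, -3.8]
grip_width: 0.0559
```

```bash
python3 g.py .5777 -.1697 .075 -12.4;python3 - <<'E'
from h import *
from plant import read_camera
c=read_camera("side");np.savez("side2.npz",**c);crop(c,130,80,180,220,2.7,"pics/s3.png")
E
```

```text
t 6.3 pos [ 0.5785 -0.1698  0.083 ] head -12.37 zaxis [-0.004  0.002 -1.   ] F [ 4.3  0.1 -3.8] w 0.0559
shift [-0.8  0.1  8. ] yaw 0.03
```

View pics/s3.png

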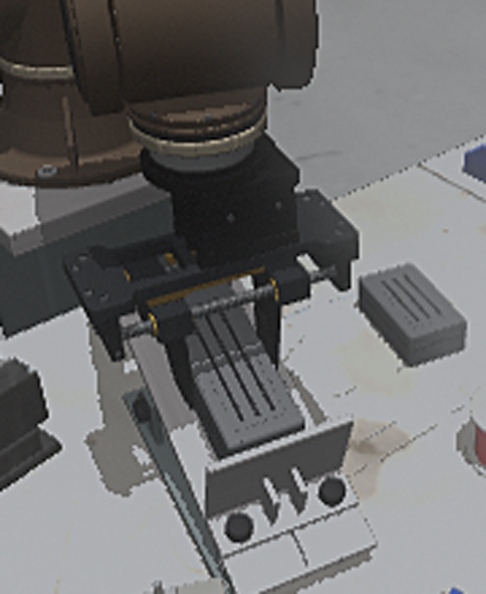

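Pivoting works, and the case now tilts towards the deck. Continue until the load reverses.

{"api": "servo_tool", "payload": {
  "series": [
    [20,-1,0,3,0],
    [20,-1,0,6,0],
    [20,-1,0,8,0]
  ]
}}

```text
t: 6.72
eef_pos: [0.5774, -0.1697, 0.0764]
tool_rot: [-3.122, 0.338, 0.005]
contact_force: [-3.1, 3.0, 22.8]
grip_width: 0.0561
```

```bash
python3 g.py .5777 -.1697 .075 -12.4
```

```text
t 6.72 pos [ 0.5774 -0.1697  0.0764] head -12.36 zaxis [-0.003  0.002 -1.   ] F [-3.1  3.  22.8] w 0.0561
shift [ 0.3 -0.   1.4] yaw 0.04
```

{"api": "servo_tool", "payload": {
  "series": [
    [80,0,0,-1,0],
    [80,0,0,-1,0],
    [80,0,0,-1,0],
    [80,0,0,-25,0],
    [80,0,0,-65,0]
  ]
}}

```text
t: 7.35
eef_pos: [0.5769, -0.1696, 0.1408]
tool_rot: [-3.121, 0.338, 0.01]
contact_force: [-0.3, 1.2, 0.5]
grip_width: 0.076
```

```bash
python3 - <<'E'
from h import *
from plant import read_camera
c=read_camera("side");np.savez("side3.npz",**c);crop(c,150,130,140,170,3.5,"pics/s4.png")
E
python3 g.py .508 -.156 .14 -12.4
```

```text
t 7.4 pos [ 0.579  -0.1704  0.1466] head -12.35 zaxis [ 0.001  0.    -1.   ] F [ 2.  -0.7  5.3] w 0.0759
shift [-72.4   1.2   6.5] yaw 0.05
```

View pics/s4.png

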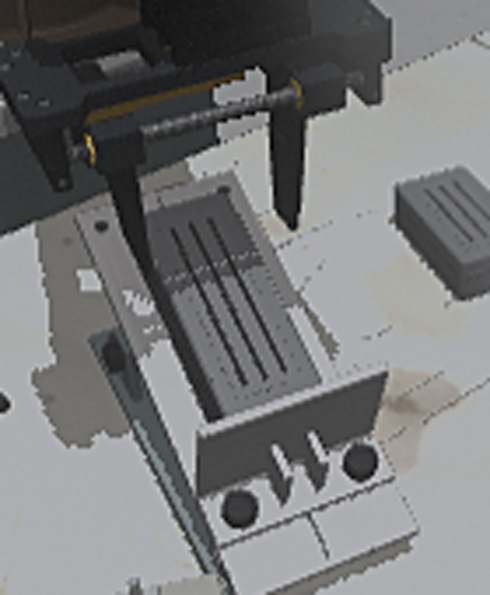

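```bash
cat >> h.py <<'E'
N0=np.array([.4755,-.1472,.104]);YAW=np.radians(-12.4);SL=.345
ex=np.array([np.cos(SL)*np.cos(YAW),np.cos(SL)*np.sin(YAW),-np.sin(SL)]);ey=np.array([-np.sin(YAW),np.cos(YAW),0]);ez=np.cross(ex,ey)
def ondeck(c,u,v,hh):
    o,d=ray(c,u,v);q=o+d*(np.dot(N0-o,ez)+hh)/np.dot(d,ez);return np.array([np.dot(q-N0,ex),np.dot(q-N0,ey)])
E
python3 - <<'E'
from h import *
c=load("side3")
for p in[(145,213),(232,185),(322,383),(213,423)]: print(p,(ondeck(c,150+p[0]/3.5-.36,130+p[1]/3.5-.36,.04)*1000).round(1))
c=load("side0");t=load("top0")
S=lambda p:(165+p[0]/4-.375,165+p[1]/4-.375)
T=lambda p:(270+p[0]/4-.375,100+p[1]/4-.375)
print("seam",[(ondeck(c,*S(p),0)*1000).round(1) for p in[(122,85),(178,201),(235,322)]])
print("bs top",[(ondeck(c,*S(p),.072)*1000).round(1) for p in[(381,284),(166,352)]])
print("top seam",[(ondeck(t,*T(p),0)*1000).round(1) for p in[(190,515),(250,168),(155,147),(348,185)]])
print("bs top",[(ondeck(t,*T(p),.072)*1000).round(1) for p in[(183,76),(387,122)]])
E
```

```text
(145, 213) [ 35.8 -21.6]
(232, 185) [33.9 30.9]
(322, 383) [169.1  26.4]
(213, 423) [169.8 -34.2]
seam [array([0.1, 0.1]), array([77.1,  1.1]), array([149.8,   1.5])]
bs top [array([189.4,  48.7]), array([185.6, -49.5])]
top seam [array([-0.8, -0. ]), array([ 1.857e+02, -1.000e-01]), array([185.7,  48.8]), array([188.4, -50.1])]
bs top [array([183.8,  48.1]), array([183.3, -48.4])]
```

```bash
cat >> g.py <<'E'
def dk(x,y,z,head=-12.4):
    p=N0+ex*x/1000+ey*y/1000+ez*z/1000; print("target",p.round(4)); go(*p,head)
    o=get_obs();q=o["eef_pos"]-N0; print("deckpos mm",(np.array([q@ex,q@ey,q@ez])*1000).round(1),"Fdeck",np.array([o["contact_force"]@a for a in(ex,ey,ez)]).round(1))
E
python3 -c "
from g import *
dk(8,0,14);dk(38,0,14)
M=R.from_rotvec(get_obs()['tool_rot']).as_matrix();print(M.T@ex)"
```

```text
target [ 0.4875 -0.1498  0.1145]
t 7.4 pos [ 0.579  -0.1704  0.1466] head -12.35 zaxis [ 0.001  0.    -1.   ] F [ 2.  -0.7  5.3] w 0.0759
shift [-93.8  -0.5  32. ] yaw 0.05
deckpos mm [85.4 -0.4 76. ] Fdeck [ 0.2 -0.3  5.7]
target [ 0.5151 -0.1559  0.1043]
t 7.4 pos [ 0.579  -0.1704  0.1466] head -12.35 zaxis [ 0.001  0.    -1.   ] F [ 2.  -0.7  5.3] w 0.0759
shift [-65.6  -0.4  42.2] yaw 0.05
deckpos mm [85.4 -0.4 76. ] Fdeck [ 0.2 -0.3  5.7]
[0.94069451 0.00095205 0.33925349]
```

{"api": "servo_tool", "payload": {
  "series": [
    [80,-25,0,-15,0],
    [32,-60,0,-15,0],
    [32,-93.8,-0.5,-15,0],
    [32,-93.8,-0.5,10,0],
    [32,-93.8,-0.5,32,0]
  ]
}}

```text
t: 8.02
eef_pos: [0.4873, -0.1498, 0.1141]
tool_rot: [-3.123, 0.338, -0.003]
contact_force: [1.6, -0.3, -0.1]
grip_width: 0.0413
```

```bash
python3 -c "
from g import *
dk(8,0,14)
from plant import read_camera
c=read_camera('side');np.savez('side4.npz',**c);crop(c,140,110,140,170,3.5,'pics/s5.png')"
```

```text
target [ 0.4875 -0.1498  0.1145]
t 8.03 pos [ 0.4873 -0.1498  0.1141] head -12.36 zaxis [ 0.002 -0.    -1.   ] F [ 1.6 -0.3 -0.1] w 0.0413
shift [ 0.2  0.  -0.3] yaw 0.04
deckpos mm [ 7.9  0.  13.6] Fdeck [1.5 0.  0.4]
```

View pics/s5.png

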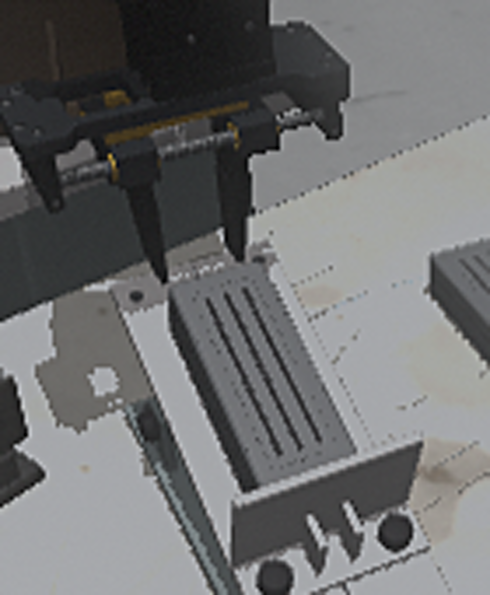

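{"api": "servo_tool", "payload": {
  "series": [
    [32,4,0,1.4,0],
    [32,8,0,2.9,0],
    [32,11,0,3.9,0],
    [32,14,0,5,0],
    [32,17,0,6.1,0]
  ]
}}

```text
t: 8.7
eef_pos: [0.5028, -0.1529, 0.1056]
tool_rot: [-3.122, 0.338, 0.004]
contact_force: [-2.6, 0.5, 6.8]
grip_width: 0.0304
```

```bash
python3 -c "
from g import *
dk(38,0,14)"
```

```text
target [ 0.5151 -0.1559  0.1043]
t 8.7 pos [ 0.5028 -0.1529  0.1056] head -12.36 zaxis [-0.002  0.002 -1.   ] F [-2.6  0.5  6.8] w 0.0304
shift [12.6  0.3  1.3] yaw 0.04
deckpos mm [25.7  0.3 11. ] Fdeck [-4.8 -0.1  5.6]
```

{"api": "servo_tool", "payload": {
  "series": [
    [32,1.5,0,-3,0],
    [32,4.5,0,-2,0],
    [32,7.5,0,-1,0]
  ]
}}

```text
t: 9.07
eef_pos: [0.5102, -0.1546, 0.1066]
tool_rot: [-3.122, 0.338, 0.004]
contact_force: [-2.3, 0.7, 1.5]
grip_width: 0.0305
```

```bash
python3 -c "
from g import *
dk(38,0,14)"
```

```text
target [ 0.5151 -0.1559  0.1043]
t 9.07 pos [ 0.5102 -0.1546  0.1066] head -12.35 zaxis [-0.002  0.002 -1.   ] F [-2.3  0.7  1.5] w 0.0305
shift [5.  0.3 2.3] yaw 0.05
deckpos mm [32.5  0.3 14.5] Fdeck [-2.8  0.2  0.6]
```

{"api": "servo_tool", "payload": {
  "series": [
    [32,2,0,0.7,0],
    [32,4,0,1.4,0]
  ]
}}

```text
t: 9.32
eef_pos: [0.5133, -0.1552, 0.1053]
tool_rot: [-3.122, 0.338, 0.008]
contact_force: [-15.2, 2.0, 14.7]
grip_width: 0.0304
```

{"api": "servo_tool", "payload": {
  "series": [
    [32,2,0,0.7,0],
    [32,4,0,1.4,0]
  ]
}}

```text
t: 9.57
eef_pos: [0.5139, -0.1552, 0.1049]
tool_rot: [-3.121, 0.336, 0.019]
contact_force: [-31.8, 4.0, 38.7]
grip_width: 0.0306
```

```bash
python3 -c "
from g import *
dk(38,0,14)"
```

```text
target [ 0.5151 -0.1559  0.1043]
t 9.57 pos [ 0.5139 -0.1552  0.1049] head -12.31 zaxis [-0.012  0.004 -1.   ] F [-31.8   4.   38.7] w 0.0306
shift [1.3 0.4 0.5] yaw 0.09
deckpos mm [36.6  0.4 14.1] Fdeck [-43.1  -3.   25.6]
```

{"api": "servo_tool", "payload": {
  "series": [
    [32,-2,0,-0.7,0],
    [32,-8,0,-2.9,0],
    [32,-15,0,-15,0],
    [32,-20,0,-60,0],
    [100,-20,0,-110,0]
  ]
}}

```text
t: 10.2
eef_pos: [0.4951, -0.1512, 0.2167]
tool_rot: [-3.12, 0.336, 0.021]
contact_force: [0.2, -0.5, 0.0]
grip_width: 0.036
```

```bash
python3 -c "
from g import *
go(.5325,.0455,.18,-14)"
```

```text
t 10.2 pos [ 0.4951 -0.1512  0.2167] head -12.31 zaxis [-0.013  0.005 -1.   ] F [ 0.2 -0.5  0. ] w 0.036
shift [  -4.9 -200.1   37.1] yaw 1.69
```

{"api": "servo_tool", "payload": {
  "series": [
    [100,-1,-50,0,1.7],
    [100,-2,-100,0,1.7],
    [100,-4,-150,0,1.7],
    [100,-5,-190,20,1.7],
    [100,-5,-200,37,1.7]
  ]
}}

```text
t: 10.82
eef_pos: [0.5324, 0.0476, 0.1803]
tool_rot: [-3.115, 0.379, 0.019]
contact_force: [-0.2, -0.0, 1.4]
grip_width: 0.0849
```

```bash
python3 -c "
from g import *
go(.533,.046,.007,-14)
from plant import read_camera
t=read_camera('top');np.savez('top5.npz',**t);crop(t,180,100,220,150,3.5,'pics/t5.png')
c=read_camera('side');np.savez('side5.npz',**c);crop(c,150,130,160,170,3.5,'pics/s6.png')"
```

```text
t 10.82 pos [0.5324 0.0476 0.1803] head -13.87 zaxis [-0.011  0.005 -1.   ] F [-0.2 -0.   1.4] w 0.0849
shift [  3.1   1.7 173.3] yaw 0.13
```

View pics/t5.png

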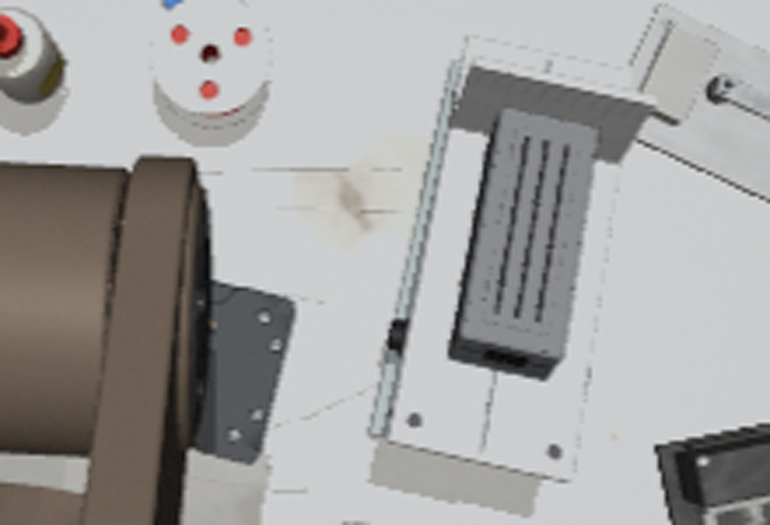

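View pics/s6.png

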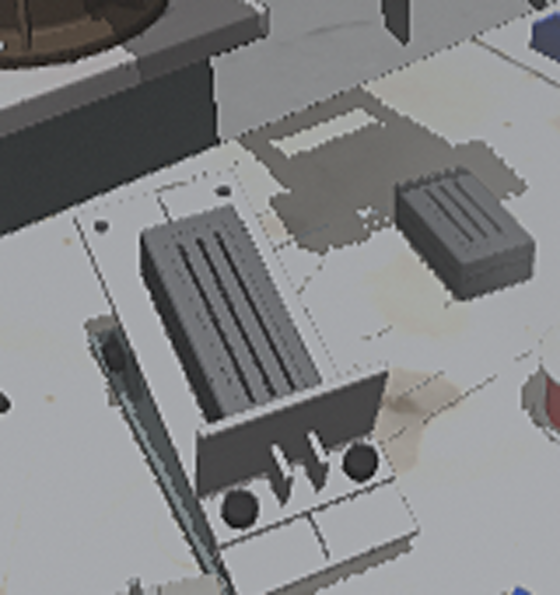

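Run:
```python
from h import *
t=load("top5");c=load("side5")
for p in[(502,110),(597,128),(562,358),(463,335)]: print("top",(ondeck(t,180+p[0]/3.5-.36,100+p[1]/3.5-.36,.04)*1000).round(1))
for p in[(142,233),(234,207),(320,385),(215,420)]: print("side",(ondeck(c,150+p[0]/3.5-.36,130+p[1]/3.5-.36,.04)*1000).round(1))
for p in[(450,128),(615,163)]: print("bs",(ondeck(t,180+p[0]/3.5-.36,100+p[1]/3.5-.36,.0)*1000).round(1))
```

```text
top [180.8  26.2]
top [182.7 -26.8]
top [ 44.6 -27.1]
top [45.  25.1]
side [ 48.  -27.7]
side [48.7 26.2]
side [169.8  25. ]
side [168.6 -32.7]
bs [186.   49.2]
bs [187.  -47.6]
```

{"api": "servo_tool", "payload": {
  "series": [
    [100,3,1.7,50,0],
    [100,3,1.7,105,0],
    [100,3,1.7,155,0],
    [100,3,1.7,172,0],
    [50,3,1.7,173,0]
  ],
  "force": 20
}}

```text
t: 11.55
eef_pos: [0.532, 0.0445, 0.0067]
tool_rot: [-3.115, 0.381, 0.024]
contact_force: [-0.5, 0.1, 0.4]
grip_width: 0.0899
```

{"api": "servo_tool", "payload": {
  "series": [
    [20,0,0,0,0],
    [20,0,0,0,0],
    [20,0,0,0,0],
    [20,0,0,0,0]
  ],
  "force": 20
}}

```text
t: 12.05
eef_pos: [0.5328, 0.0449, 0.0077]
tool_rot: [-3.115, 0.381, 0.02]
contact_force: [0.7, 4.1, 7.2]
grip_width: 0.0559
```

```bash
python3 -c "
from g import *
go(.533,.046,.007,-14)"
```

```text
t 12.05 pos [0.5328 0.0449 0.0077] head -13.94 zaxis [-0.012  0.005 -1.   ] F [0.7 4.1 7.2] w 0.0559
shift [-0.1 -1.1  0.7] yaw 0.06
```

{"api": "servo_tool", "payload": {
  "series": [
    [20,0,0,-20,0],
    [20,0,0,-60,0],
    [20,0,0,-110,0],
    [20,0,0,-160,0],
    [20,0,0,-205,0]
  ]
}}

```text
t: 12.68
eef_pos: [0.5348, 0.044, 0.2144]
tool_rot: [-3.115, 0.381, 0.021]
contact_force: [0.5, -0.5, -4.9]
grip_width: 0.0557
```

```bash
python3 -c "
from g import *
p=N0+ex*.1235+ez*.0665-[0,0,.0188];print(p)
go(p[0],p[1],p[2]+.08,-12.4)"
```

```text
[ 0.61097704 -0.17698656  0.10601423]
t 12.68 pos [0.5348 0.044  0.2144] head -13.93 zaxis [-0.013  0.005 -1.   ] F [ 0.5 -0.5 -4.9] w 0.0557
shift [127.5 196.2  26.3] yaw -1.53
```

{"api": "servo_tool", "payload": {
  "series": [
    [20,20,32,0,-0.5],
    [20,50,77,0,-1],
    [20,80,122,0,-1.5],
    [20,107,165,5,-1.5],
    [20,127.5,196.2,20,-1.5]
  ]
}}

```text
t: 13.3
eef_pos: [0.6113, -0.1792, 0.1923]
tool_rot: [-3.12, 0.341, 0.02]
contact_force: [0.0, 0.7, -4.5]
grip_width: 0.056
```

```bash
python3 -c "
from g import *
p=N0+ex*.1235+ez*.0665-[0,0,.0188];print(p)
go(p[0],p[1],p[2]+.025,-12.4)"
```

```text
[ 0.61097704 -0.17698656  0.10601423]
t 13.3 pos [ 0.6113 -0.1792  0.1923] head -12.49 zaxis [-0.012  0.005 -1.   ] F [ 0.   0.7 -4.5] w 0.056
shift [ 0.  -1.9 61.3] yaw -0.09
```

{"api": "servo_tool", "payload": {
  "series": [
    [20,0,-1.9,20,0],
    [20,0,-1.9,38,0],
    [20,0,-1.9,52,0],
    [20,0,-1.9,59,0],
    [20,0,-1.9,61,0]
  ],
  "force": 12
}}

```text
t: 13.92
eef_pos: [0.611, -0.1766, 0.1312]
tool_rot: [-3.12, 0.34, 0.02]
contact_force: [-0.4, -0.1, -4.5]
grip_width: 0.0559
```

```bash
python3 -c "
from g import *
p=N0+ex*.1235+ez*.0665-[0,0,.0188];
go(p[0],p[1],p[2],-12.4)"
```

```text
t 13.93 pos [ 0.611  -0.1766  0.1312] head -12.45 zaxis [-0.012  0.005 -1.   ] F [-0.4 -0.1 -4.5] w 0.0559
shift [ 0.4  0.4 25.2] yaw -0.05
```

{"api": "servo_tool", "payload": {
  "series": [
    [20,0.4,0.4,5,0],
    [20,0.4,0.4,10,0],
    [20,0.4,0.4,14,0],
    [20,0.4,0.4,17,0],
    [20,0.4,0.4,19,0]
  ]
}}

```text
t: 14.55
eef_pos: [0.6122, -0.1773, 0.1128]
tool_rot: [-3.12, 0.341, 0.015]
contact_force: [5.5, 0.1, -0.7]
grip_width: 0.0559
```

```bash
python3 -c "
from g import *
p=N0+ex*.1235+ez*.0665-[0,0,.0188];
go(p[0],p[1],p[2],-12.4)
from plant import read_camera
c=read_camera('side');crop(c,140,110,160,190,3,'pics/s7.png')"
```

```text
t 14.55 pos [ 0.6122 -0.1773  0.1128] head -12.46 zaxis [-0.009  0.004 -1.   ] F [ 5.5  0.1 -0.7] w 0.0559
shift [-1.2 -0.   6.8] yaw -0.06
```

View pics/s7.png

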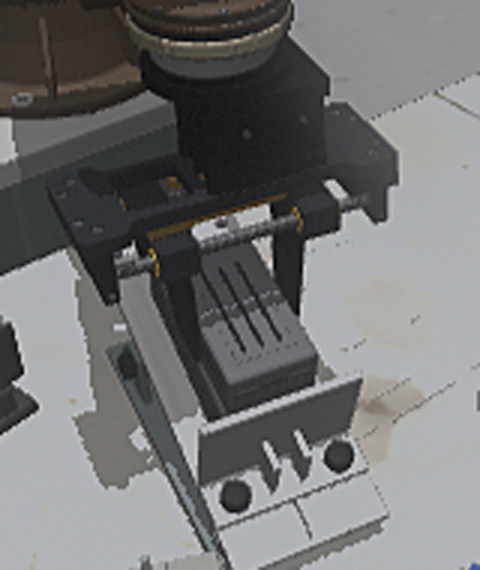

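The short case is rotating onto the long one. Continue the last few mm.

{"api": "servo_tool", "payload": {
  "series": [
    [20,-1,0,3,0],
    [20,-1,0,5,0],
    [20,-1,0,6.5,0]
  ]
}}

```text
t: 14.98
eef_pos: [0.6115, -0.1771, 0.1063]
tool_rot: [-3.12, 0.341, 0.014]
contact_force: [2.1, 2.3, 12.6]
grip_width: 0.0559
```

```bash
python3 -c "
from g import *
p=N0+ex*.1235+ez*.0665-[0,0,.0188];
go(p[0],p[1],p[2],-12.4)"
```

```text
t 14.97 pos [ 0.6115 -0.1771  0.1063] head -12.46 zaxis [-0.008  0.004 -1.   ] F [ 2.1  2.3 12.6] w 0.0559
shift [-0.5 -0.   0.3] yaw -0.06
```

{"api": "servo_tool", "payload": {
  "series": [
    [20,-0.5,0,1,0],
    [80,-0.5,0,0,0],
    [80,-0.5,0,0,0],
    [80,-0.5,0,0,0],
    [80,-0.5,0,-20,0]
  ]
}}

```text
t: 15.6
eef_pos: [0.6103, -0.1769, 0.1251]
tool_rot: [-3.12, 0.341, 0.019]
contact_force: [0.3, -0.1, 0.1]
grip_width: 0.0759
```

{"api": "servo_tool", "payload": {
  "series": [
    [80,0,0,-40,0],
    [60,-30,0,-45,0],
    [32,-60,0,-45,0]
  ]
}}

```text
t: 15.98
eef_pos: [0.5515, -0.164, 0.1712]
tool_rot: [-3.12, 0.34, 0.018]
contact_force: [0.7, -0.8, -1.2]
grip_width: 0.0616
```

```bash
python3 -c "
from g import *
dk(48,0,56)
from plant import read_camera
c=read_camera('side');np.savez('side8.npz',**c);crop(c,150,110,140,190,3,'pics/s8.png')"
```

```text
target [ 0.5381 -0.161   0.1405]
t 15.97 pos [ 0.5515 -0.164   0.1712] head -12.45 zaxis [-0.011  0.004 -1.   ] F [ 0.7 -0.8 -1.2] w 0.0616
shift [-13.4   0.   30.9] yaw -0.05
deckpos mm [50.5 -0.1 89.6] Fdeck [ 1.2 -0.6 -0.8]
```

View pics/s8.png

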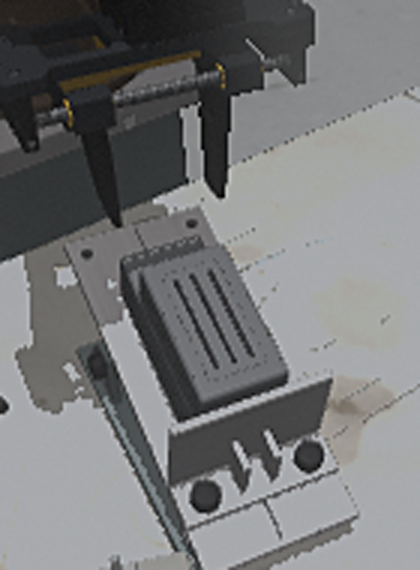

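{"api": "servo_tool", "payload": {
  "series": [
    [32,-13.4,0,5,0],
    [32,-13.4,0,18,0],
    [32,-13.4,0,31,0],
    [32,-9.6,0,32.4,0],
    [32,-5.6,0,33.8,0]
  ]
}}

```text
t: 16.65
eef_pos: [0.543, -0.1617, 0.1369]
tool_rot: [-3.119, 0.34, 0.023]
contact_force: [-0.2, 0.4, -0.1]
grip_width: 0.0308
```

```bash
python3 -c "
from g import *
dk(76,0,56)"
```

```text
target [ 0.5639 -0.1666  0.131 ]
t 16.65 pos [ 0.543  -0.1617  0.1369] head -12.45 zaxis [-0.014  0.006 -1.   ] F [-0.2  0.4 -0.1] w 0.0308
shift [21.5  0.3  5.6] yaw -0.05
deckpos mm [53.9  0.3 54.3] Fdeck [-0.3  0.4 -0.2]
```

{"api": "servo_tool", "payload": {
  "series": [
    [32,4,0,0.5,0],
    [32,8,0,1.5,0],
    [32,11,0,2.5,0],
    [32,14,0,3.4,0],
    [32,17,0,4.3,0]
  ]
}}

```text
t: 17.27
eef_pos: [0.5595, -0.1653, 0.1323]
tool_rot: [-3.119, 0.34, 0.024]
contact_force: [-1.8, -0.2, 1.5]
grip_width: 0.0302
```

```bash
python3 -c "
from g import *
dk(76,0,56)"
```

```text
target [ 0.5639 -0.1666  0.131 ]
t 17.27 pos [ 0.5595 -0.1653  0.1323] head -12.45 zaxis [-0.015  0.006 -1.   ] F [-1.8 -0.2  1.5] w 0.0302
shift [4.6 0.4 1.3] yaw -0.05
deckpos mm [71.2  0.4 55.7] Fdeck [-2.1 -0.6  0.8]
```

Sliding. Backstop contact is expected at about 76.

{"api": "servo_tool", "payload": {
  "series": [
    [32,2,0,0.7,0],
    [32,4,0,1.4,0]
  ]
}}

```text
t: 17.52
eef_pos: [0.5629, -0.166, 0.131]
tool_rot: [-3.119, 0.34, 0.026]
contact_force: [-10.6, 2.4, 12.0]
grip_width: 0.0308
```

{"api": "servo_tool", "payload": {
  "series": [
    [32,2,0,0.7,0],
    [32,3.5,0,1.1,0]
  ]
}}

```text
t: 17.77
eef_pos: [0.5634, -0.1661, 0.1307]
tool_rot: [-3.118, 0.339, 0.036]
contact_force: [-25.3, 2.8, 25.1]
grip_width: 0.0303
```

```bash
python3 -c "
from g import *
dk(76,0,56)"
```

```text
target [ 0.5639 -0.1666  0.131 ]
t 17.77 pos [ 0.5634 -0.1661  0.1307] head -12.41 zaxis [-0.022  0.008 -1.   ] F [-25.3   2.8  25.1] w 0.0303
shift [ 0.5  0.4 -0.4] yaw -0.01
deckpos mm [75.6  0.4 55.5] Fdeck [-32.3  -2.7  15.1]
```

{"api": "servo_tool", "payload": {
  "series": [
    [32,1.5,0,0.3,0],
    [32,2.5,0,0.5,0]
  ]
}}

```text
t: 18.02
eef_pos: [0.5633, -0.1661, 0.1308]
tool_rot: [-3.117, 0.338, 0.045]
contact_force: [-20.2, 3.0, 20.2]
grip_width: 0.0301
```

{"api": "servo_tool", "payload": {
  "series": [
    [32,-2,0,-0.7,0],
    [32,-8,0,-2.9,0],
    [32,-15,0,-15,0],
    [32,-18,0,-60,0],
    [32,-18,-40,-100,0]
  ]
}}

```text
t: 18.65
eef_pos: [0.5569, -0.1252, 0.2334]
tool_rot: [-3.117, 0.343, 0.044]
contact_force: [1.9, 0.3, 0.2]
grip_width: 0.0306
```

{"api": "servo_tool", "payload": {
  "series": [
    [32,0,-60,0,0],
    [32,0,-120,0,0],
    [32,0,-160,0,0]
  ]
}}

```text
t: 19.02
eef_pos: [0.5917, 0.0334, 0.2348]
tool_rot: [-3.117, 0.341, 0.042]
contact_force: [-0.2, -0.5, -0.5]
grip_width: 0.0301
```

```bash
python3 -c "
from g import *
dk(76,0,56)
from plant import read_camera
t=read_camera('top');np.savez('top9.npz',**t);crop(t,180,100,220,150,3.5,'pics/t9.png')
c=read_camera('side');np.savez('side9.npz',**c);crop(c,150,130,200,170,3.5,'pics/s9.png')"
```

```text
target [ 0.5639 -0.1666  0.131 ]
t 19.02 pos [0.5917 0.0334 0.2348] head -12.49 zaxis [-0.026  0.009 -1.   ] F [-0.2 -0.5 -0.5] w 0.0301
shift [ 18.9 201.6 102.8] yaw -0.09
deckpos mm [ 26.1 201.3 148.4] Fdeck [ 0.1 -0.5 -0.5]
```

View pics/t9.png

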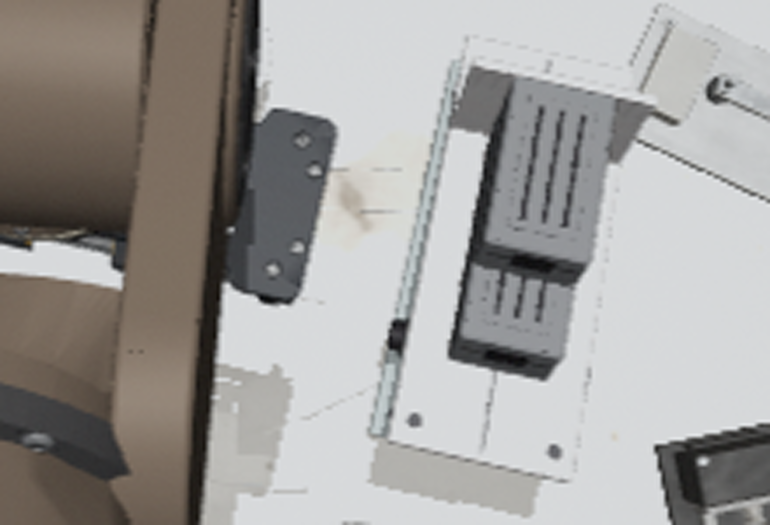

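View pics/s9.png

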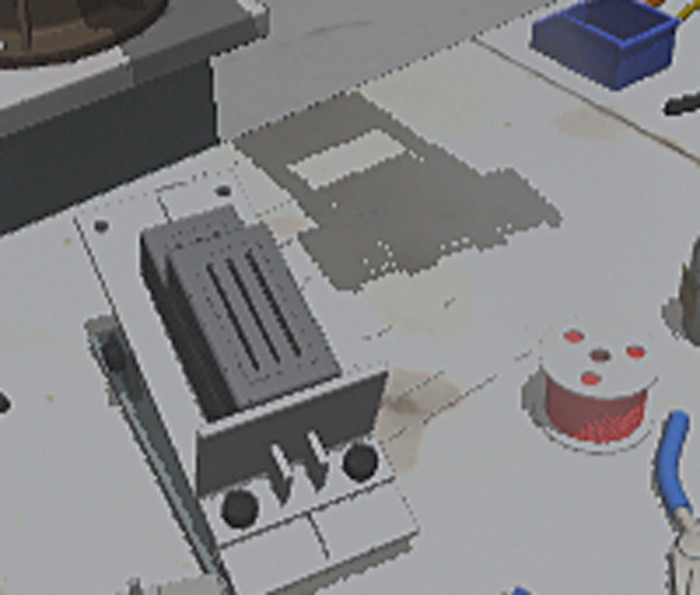

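Run:
```python
from h import *
t=load("top9");c=load("side9");a=load("top5")
for p in[(513,82),(613,106),(586,266),(485,243)]: print("top short",(ondeck(t,180+p[0]/3.5-.36,100+p[1]/3.5-.36,.074)*1000).round(1))
for p in[(170,254),(269,226),(340,374),(236,410)]: print("side short",(ondeck(c,150+p[0]/3.5-.36,130+p[1]/3.5-.36,.074)*1000).round(1))
d=cv2.absdiff(a["frame"],t["frame"]).max(2)
print("near-end diff long", d[185:212,300:345].mean(), d[205:235,290:345].mean())
```

```text
top short [178.2  27.1]
top short [177.1 -26.8]
top short [ 82.3 -25.5]
top short [82.5 26.5]
side short [ 87.8 -26.9]
side short [88.9 27.8]
side short [183.5  25.8]
side short [183.1 -29.1]
near-end diff long 10.568724279835392 11.832121212121212
```

```bash
python3 -c "
from plant import *
print(hand_in())"
```

```text
the job is handed in; nothing more can be done
None
```

The long case lies flat on the deck and the short case lies flat on top of it. Both are lengthwise, centred and against the backstop. I handed the job in at about 19 s with the gripper clear of everything.

- **Placing:** I gripped each case across its width. I lowered it until its near edge met the deck (or the long case) and let it pivot flat in the pads before letting go.
- **Pushing:** I pushed each case at its uphill end until it stopped on the backstop. The along-slope push measured about 43 N for the long case and 32 N for the short one. When I tried to add a little more to the short case, the reading fell to about 25 N instead of rising, so I stopped there.
- **Last pictures:** In deck coordinates both cases look straight and within about 1 mm of the centre line. The long case's near-end corner pixels did not move when the short case was pushed. The arm never went near the spool or bottle, and both look undisturbed in the last pictures; the tin was outside those crops, so I did not check it.
- **What disagreed:** The two cameras differ by up to about 6 mm along the slope for the short case and 3 mm for the long case's near end. I therefore relied on the sharp rise in force for backstop contact rather than the pictures.

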